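# Put the jars back in their row and snap the box shut

### The arm

A 6-joint arm with a two-finger parallel gripper is mounted at the origin on a cart in front of the work surface, level with it; the furniture and walls round the work are solid. World frame = base frame: x ahead of the robot, y to its left, z up, the work surface at z = 0. Lengths are in m, angles in rad, forces in N, time in s.
With the tool pointing down it reaches from about 0.35 to 0.775 m from the base axis. Payload 5.5 kg.
Tool frame: the origin (TCP) lies between the finger pads; the fingertips stand 19 mm ahead of it and the grasp point (between the pads) is the TCP; z points along the fingers, y is the line along which they close (so a half turn about z gives the same grasp; the last joint's range is limited). The gripper opens to 85 mm and grips with 20 to 120 N. Pads are 22 mm wide; open, the fingers measure 114 mm over their backs; the gripper's body (76 mm by 85 mm) begins 54 mm behind the grasp point. The pads swing forward as they close: fully open they stand 13 mm farther back than shut.
Start: joints at [1.163, 0.313, 0.046, 1.304, 0, 1.431], TCP at [0.152, 0.555, 0.25] pointing down, gripper open.
Joint ranges: [-2.76, 2.76], [-0.86, 1.69], [-1.03, 1.26], [-2.2, 2.34], [-1.47, 1.5], [-3.14, 3.14]. Speed limits (rad/s): [2.57, 2.57, 3.14, 3.14, 3.14, 3.14].

### API

Orientations are given as a unit quaternion [w, x, y, z].
In Python, from workcell import env gives the robot as it stands.
- The arm moves only by the shell command python3 -m pendant 'ROWS' [FORCE]. ROWS is JSON, a list of rows, each an object with "travel": the shift along the tool's x, y, z scaled (see below), a list of three; "rot": the turn, a rotation vector about the tool's x, y, z scaled (see below), a list of three; "fingers": the opening, from -1 (shut) to 1 (fully open). In form: [{"travel": [dx, dy, dz], "rot": [wx, wy, wz], "fingers": fingers}, ...]. A call has 1 to 10 rows; each row is the pose to reach, as a shift and turn from the pose commanded when the call began, along the tool's axes at that moment; what a row does not reach only later rows make up. The controller multiplies each number of a shift by 0.12 m and each number of a turn by 60 degrees. A row lasts 1/10 s, in which the tool goes at most 50 mm and 8.59 degrees, less where a joint would pass 70% of its speed; a pose out of reach is approached as far as the arm can. A call with a number of a shift or a turn outside -1 to 1 is refused whole. A call with a gripper value outside its range is refused whole. The fingers move at their own pace and stop on an object; FORCE is the grip in N (left out, the last holds). Time passes only in rows, so rows that repeat a pose let the fingers close. It gives the time, the measured TCP pose, the force, the opening and the grip force at its end, in the units of the state.
- env.get_state(): the state, without advancing time (a new reading comes with each control period).
- env.read_camera(name): name is "side" or "top" or "wrist"; returns (picture, depth): 384x512x3 uint8, blue, green, red; 384x512 float32, m along the optical axis (not along the pixel's ray), 0 where there is no reading.
- env.camera_model(name): a dict with "fovy" (degrees; the focal length in pixels is half the picture's height over the tangent of half this angle, whatever the lens; pixels are square), "cx", "cy" (the principal point, pixels), "rvec" (rotation vector, rad) and "tvec" (3), from world to camera coordinates, as OpenCV has them; the wrist camera has in their place "T_tool_cam" (4x4, takes a point from camera to tool coordinates, whose origin is the TCP and whose axes are the flange's). Camera axes: x right, y down, z forward; pixel columns grow to the right and rows downward; lengths in m; the calibration is good to about 2 mm. The wrist camera is an equidistant fisheye: a pixel r from the principal point sees the ray r / f radians off the axis. A picture is of the moment at which its call begins: read the wrist's pose just before it. camera_model takes no time and is no camera call.
- env.hand_in(): hands the job in; it is judged then, once.
Trained networks look in the newest picture that a camera, given by its name, has taken for a name from the list of things; names that differ only in an ending like _2 or _b are one class to them, and where a whole thing is asked for, a point or a joint stands for the part that bears it (a point fixed in the world has none). Each returns a list of dicts, best first, with "conf" (0 to 1); they miss things now and then, are a little off and sometimes report something else, mostly with a low value. They report only what shows in the picture. A call takes as long as a camera call.
- env.outline_of(camera, target): "mask" (384x512 bool, what is visible of it) and "xy" ([column, row] in pixels, amid what is visible of it).
The state is a dict: "clock": time; "joint_pos": joint angles; "qvel": joint speeds; "tau": joint torques, N m; "tcp_pos": TCP position; "orientation": TCP orientation; "wrist_force": force on the tool from outside, world axes, zero at the start; "ft_torque": the same for the moment, N m; "finger_gap": finger opening in m; "grip_force": force on a finger pad.
Only numpy, scipy, OpenCV 4.12 (cv2) and the standard library are available. Lean on these libraries where they do the work, as an engineer would, in place of code of your own. Each camera call takes 0.05 s, during which the arm holds its last target. There are 200 camera calls.

### The job

Two small lidded jars have been left out on the worktop: stand them in the front groove of the open wooden jar box beside the jar that is already there, moving that one along the groove if it leaves no room, so that all three stand flat and upright side by side in a row. Then close the lid and press it down until its catch snaps and it is fully shut. The back row stays in its groove, and the two egg cups are not to be knocked or moved.

Things in the scene. Friction and masses are not known exactly. Their poses are not given: they have to be found in the camera images.
- box: wooden jar box, fixed, 156 mm deep (x, to its hinged back) x 174 wide (y). Origin: centre of underside, z up. Tray with two grooves along y, each 51 mm wide, 150 long (three jars fit with 12 mm to spare), floor 8 mm above the worktop; the wood round them is 20 mm high: 14 mm wide in front, 28 between the grooves, 12 at the ends. Back wall 52 mm high.
- front_row (a point): centre of the floor of the front groove (x = -38.5 mm, z = 8 mm in the box's frame), axes as the box
- back_row (a point): centre of the floor of the back groove (x = +40.5 mm, z = 8 mm in the box's frame), axes as the box
- lid (a joint): lid angle, rad: 0 shut, 1.72 wide open. Wooden hood with clear pane, 156 mm from hinge to front, skirt 32 mm deep at front and sides; open it stands 215 mm high; shut, its top is 57 mm above the worktop, 4 mm of room over standing jars. Friction holds it when about upright; below about 0.8 it sinks, and rests on its spring catch at about 0.06; about 10 N down on the front edge snaps it to 0.
- lid_hinge (a point): middle of the lid's hinge axis (the axis runs along the box's y, at x = +78 mm, z = 52 mm in the box's frame); its frame turns with the lid: when shut, axes as the box; -x points along the lid to its front edge, z out of its upper face
- lid_tab (a point): middle of the wooden pull tab on the lid's front edge, 36 mm wide (y), 12 mm thick (z), standing out 19 mm (its -x) from the front skirt; 166 mm from the hinge. Frame as lid_hinge
- lid_press (a point): point on the upper face of the lid's 24 mm wide wooden front rail, in its middle, 14 mm behind its front edge, 142 mm from the hinge. Frame as lid_hinge
- jar_1: small round storage jar with lid (white with a coloured band that means nothing, grey lid), 46 mm diameter, 40 mm high, 0.09 kg; origin at the centre of its underside, z up along its axis. It stands in the back groove of the jar box, where it belongs.
- jar_2: small round storage jar with lid (white with a coloured band that means nothing, grey lid), 46 mm diameter, 40 mm high, 0.09 kg; origin at the centre of its underside, z up along its axis. It stands in the back groove of the jar box, where it belongs.
- jar_3: small round storage jar with lid (white with a coloured band that means nothing, grey lid), 46 mm diameter, 40 mm high, 0.09 kg; origin at the centre of its underside, z up along its axis. It stands in the back groove of the jar box, where it belongs.
- jar_4: small round storage jar with lid (white with a coloured band that means nothing, grey lid), 46 mm diameter, 40 mm high, 0.09 kg; origin at the centre of its underside, z up along its axis. It stands somewhere along the front groove of the jar box.
- jar_5: small round storage jar with lid (white with a coloured band that means nothing, grey lid), 46 mm diameter, 40 mm high, 0.09 kg; origin at the centre of its underside, z up along its axis. It stands on the worktop outside the box.
- jar_6: small round storage jar with lid (white with a coloured band that means nothing, grey lid), 46 mm diameter, 40 mm high, 0.09 kg; origin at the centre of its underside, z up along its axis. It stands on the worktop outside the box.
- egg_cup_a: egg cup, white with stripes, narrow open mouth, 41 mm diameter, 48 mm high, standing on the worktop; origin at the centre of its underside, z up
- egg_cup_b: egg cup, white with stripes, narrow open mouth, 41 mm diameter, 48 mm high, standing on the worktop; origin at the centre of its underside, z up

How it is judged:
By the outcome, as a careful person would: the job done as asked, in the order asked, and still so for the second after the job is handed in, with the robot touching nothing.
It also fails if it takes over 69 s, if anything falls off the work surface, if the arm or the gripper's body presses on something with over 40 N, if the wrist force passes 120 N, or if a joint passes its speed limit or range.

## Working session

There is one attempt and no reset: what is moved stays moved. The work goes in short steps, Python scripts to look and compute and a shell command to move; the robot and the scene stay as the last step left them, time stands still between calls to the robot, and variables do not carry over. Pictures are saved under pics/ and viewed, at most 10 in all, crops included, and the job is handed in when it is done.

```bash
ls; mkdir -p pics; cat > h.py <<'E'
import numpy as np, cv2
from workcell import env
from scipy.spatial.transform import Rotation as R
def cloud(cam):
    m=env.camera_model(cam); s=env.get_state(); img,d=env.read_camera(cam)
    f=192/np.tan(np.radians(m['fovy'])/2)
    v,u=np.mgrid[0:384,0:512].astype(float); x=(u-m['cx'])/f; y=(v-m['cy'])/f
    if cam=='wrist':
        r=np.hypot(x,y)+1e-9; k=np.tan(r)/r; P=np.stack([x*k*d,y*k*d,d],-1)
        T=np.array(m['T_tool_cam']); P=P@T[:3,:3].T+T[:3,3]
        q=np.array(s['orientation']); Rt=R.from_quat(q[[1,2,3,0]]).as_matrix()
        W=P@Rt.T+np.array(s['tcp_pos'])
    else:
        Rm=cv2.Rodrigues(np.array(m['rvec'],float))[0]; W=(np.stack([x*d,y*d,d],-1)-np.array(m['tvec']).ravel())@Rm
    W[d<=0]=np.nan
    return img,d,W
E
python3 - <<'E'
from h import *
for c in ['side','top']:
    img,d,W=cloud(c); np.save(c+'W.npy',W); 
    for t in ['jar_1','egg_cup_a','box','lid_tab','lid']:
        for o in env.outline_of(c,t):
            p=W[o['mask']]; p=p[~np.isnan(p[:,0])]
            x,y=map(int,o['xy']); cv2.circle(img,(x,y),2,(0,0,255),-1); cv2.putText(img,t[:5]+'%.2f'%o['conf'],(x,y),0,.3,(0,0,255))
            if len(p):
                top=p[p[:,2]>np.percentile(p[:,2],95)-.006]
                print(c,t,round(o['conf'],2),np.round(o['xy']),len(p),'med',np.median(p,0).round(3),'top',((top.min(0)+top.max(0))/2).round(3),np.ptp(top,axis=0).round(3))
    cv2.imwrite(f'pics/{c}1.png',img)
print(env.get_state())
E
```

```text
pics
side jar_1 0.9 [301. 269.] 585 med [0.467 0.403 0.033] top [0.464 0.39  0.038] [0.044 0.047 0.007]
side jar_1 0.85 [282. 202.] 290 med [0.489 0.146 0.039] top [0.505 0.329 0.145] [0.071 0.426 0.205]
side jar_1 0.67 [256. 214.] 294 med [0.554 0.203 0.039] top [0.557 0.196 0.059] [0.041 0.059 0.033]
side jar_1 0.62 [237. 169.] 1946 med [0.594 0.223 0.159] top [0.602 0.289 0.237] [0.062 0.46  0.057]
side jar_1 0.55 [276. 171.] 233 med [ 0.476 -0.07   0.029] top [ 0.474 -0.086  0.039] [0.043 0.048 0.006]
side jar_1 0.46 [254. 201.] 24 med [0.552 0.142 0.048] top [0.552 0.141 0.047] [0.008 0.031 0.004]
side box 0.98 [242. 192.] 3222 med [0.58  0.204 0.094] top [0.605 0.288 0.234] [0.067 0.46  0.061]
side box 0.26 [239. 169.] 1878 med [0.594 0.224 0.16 ] top [0.602 0.144 0.218] [0.062 0.172 0.02 ]
side lid_tab 0.67 [238. 170.] 1937 med [0.594 0.223 0.159] top [0.602 0.145 0.218] [0.062 0.172 0.019]
side lid_tab 0.26 [280. 200.] 331 med [0.489 0.144 0.04 ] top [0.505 0.326 0.146] [0.075 0.437 0.205]
side lid 0.73 [260. 282.] 95 med [0.562 0.418 0.022] top [0.582 0.41  0.046] [0.01  0.0
[... 1110 characters left out ...]
.017]
{'clock': 0.6, 'joint_pos': array([ 1.16338888e+00,  3.13157019e-01,  4.61073426e-02,  1.30362243e+00,
       -1.45907231e-05,  1.43121979e+00]), 'qvel': array([-0.00041063, -0.00103321, -0.00142403,  0.00064238, -0.00205899,
        0.00090523]), 'tau': array([-1.06128515e-03, -4.80154252e+01,  2.98661470e+01,  4.94106043e-04,
       -2.46780746e-04,  4.99490540e-06]), 'tcp_pos': array([0.15218114, 0.55452898, 0.25035066]), 'orientation': array([2.38000797e-05, 1.33515554e-01, 9.91046716e-01, 5.78320165e-05]), 'wrist_force': array([ 0.2589667 , -0.20383801, -0.26510112]), 'ft_torque': array([-0.00191799, -0.06908551,  0.00977062]), 'grip_force': 0.0, 'finger_gap': 0.08506401082472077}
```

View pics/top1.png

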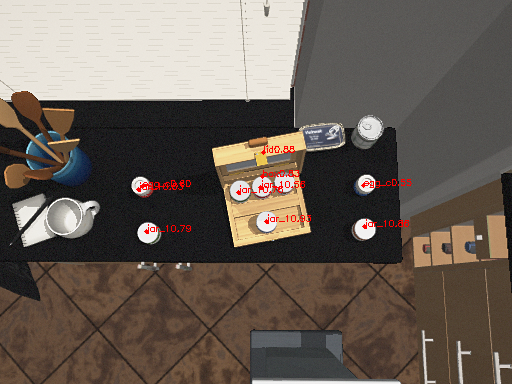

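View pics/side1.png

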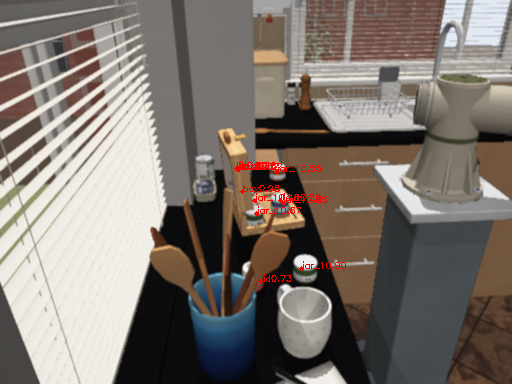

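Top view: the lid is open at (262,152), jar_4 is mid front groove at (266,222), the back row is at row ~188, the loose jars are at (147,231) and (365,226), and the cups are at (141,187) and (364,185). The side view agrees. Next I fit the box pose and refine the jars.

```bash
cat > fit.py <<'E'
from h import *
from scipy.optimize import minimize, least_squares
def hmap(q):
    x,y=q[:,0]*1e3,q[:,1]*1e3; h=np.zeros(len(q)); inb=(abs(x)<78)&(abs(y)<87); h[inb]=20
    for c in(-38.5,40.5): h[(abs(x-c)<25.5)&(abs(y)<75)&inb]=8
    return h/1e3
def fitbox(W):
    P=W.reshape(-1,3); P=P[~np.isnan(P[:,0])]
    P=P[(P[:,2]<.027)&(P[:,2]>-.02)&(P[:,0]>.40)&(P[:,0]<.56)&(abs(P[:,1]-.13)<.14)]
    def cost(p):
        c,s=np.cos(p[2]),np.sin(p[2]); d=P[:,:2]-p[:2]; q=np.c_[d[:,0]*c+d[:,1]*s,-d[:,0]*s+d[:,1]*c]
        return np.mean(np.minimum(abs(P[:,2]-p[3]-hmap(q)),.01))
    best=None
    for t in np.linspace(.0,.35,6):
      r=minimize(cost,[.53,.14,t,0],method='Nelder-Mead',options=dict(initial_simplex=np.array([[.53,.14,t,0],[.545,.14,t,0],[.53,.155,t,0],[.53,.14,t+.06,0],[.53,.14,t,.003]]),maxiter=2000))
      if best is None or r.fun<best.fun: best=r
    return best.x,best.fun
def fitjar(W,c,zlo=.03,zhi=.056,r=.032):
    P=W.reshape(-1,3); P=P[~np.isnan(P[:,0])]
    P=P[(np.hypot(P[:,0]-c[0],P[:,1]-c[1])<r)&(P[:,2]>zlo)&(P[:,2]<zhi)]
    k=cv2.convexHull((P[:,:2]*1e3).astype(np.float32))[:,0]/1e3
    f=least_squares(lambda p:np.hypot(*(k-p[:2]).T)-p[2],[*c,.022],loss='soft_l1',f_scale=.001).x
    return f, np.median(P[:,2])
E
python3 - <<'E'
from fit import *
W=np.load('topW.npy'); p,f=fitbox(W); print(p.round(4),f)
c,s=np.cos(p[2]),np.sin(p[2])
for n,g in dict(j4=(.487,.128),L=(.464,.389),Rr=(.472,-.086),b1=(.556,.186),b2=(.566,.137),b3=(.572,.09),ca=(.568,.406),cb=(.572,-.091)).items():
    j,z=fitjar(W,g); d=j[:2]-p[:2]; print(n,j.round(4),z.round(4),'box',np.round([d[0]*c+d[1]*s,-d[0]*s+d[1]*c],4))
E
```

```text
[ 0.5271  0.1288  0.1935 -0.001 ] 0.0017700170451181519
j4 [0.4876 0.1276 0.0226] 0.0465 box [-0.039   0.0064]
L [0.464  0.3884 0.0225] 0.0381 box [-0.012   0.2669]
Rr [ 0.4724 -0.0864  0.0227] 0.0385 box [-0.0951 -0.2007]
b1 [0.5611 0.1838 0.0277] 0.0464 box [0.044  0.0474]
b2 [0.5686 0.1364 0.0299] 0.0463 box [ 0.0422 -0.0006]
b3 [0.5761 0.0938 0.0277] 0.0462 box [ 0.0414 -0.0438]
ca [0.5678 0.4079 0.02  ] 0.0444 box [0.0936 0.266 ]
cb [ 0.5718 -0.0921  0.02  ] 0.0446 box [ 0.0015 -0.2254]
```

```bash
cat > go.py <<'E'
# usage: go.py x y z  [yawdeg of tool y, default box]; prints units still to go in present tool axes
import sys; from h import *
BX=np.array([.5271,.1288]);TH=.1935
def b2w(x,y): c,s=np.cos(TH),np.sin(TH); return BX+[c*x-s*y,s*x+c*y]
def rep(t,yaw=np.degrees(TH)):
    s=env.get_state(); q=np.array(s['orientation']); Rt=R.from_quat(q[[1,2,3,0]]).as_matrix()
    yr=np.radians(yaw); y=np.array([np.cos(yr),np.sin(yr),0]); z=np.array([0,0,-1.]); G=np.c_[np.cross(y,z),y,z]
    print('clk %.1f'%s['clock'],'tcp',np.round(s['tcp_pos'],4),'F',np.round(s['wrist_force'],1),'gap %.4f'%s['finger_gap'])
    print('travel',np.round(Rt.T@(np.array(t)-s['tcp_pos'])/.12,3),'rot',np.round(np.degrees(R.from_matrix(Rt.T@G).as_rotvec())/60,3))
if __name__=='__main__':
    a=list(map(float,sys.argv[2:])); xy=b2w(*a[:2]) if sys.argv[1]=='b' else a[:2]
    rep([*xy,a[2]])
E
A='{"travel":[-1,-0.75,0],"rot":[0,0,1],"fingers":0.45}'
python3 -m pendant '[{"travel":[-1,-0.75,0],"rot":[0,0,1],"fingers":0.45},{"travel":[-1,-0.75,0],"rot":[0,0,1],"fingers":0.45},{"travel":[-1,-0.75,0],"rot":[0,0,1],"fingers":0.45},{"travel":[-1,-0.75,0],"rot":[0,0,1],"fingers":0.45},{"travel":[-1,-0.75,0],"rot":[0,0,1],"fingers":0.45},{"travel":[-1,-0.75,0],"rot":[0,0,1],"fingers":0.45},{"travel":[-1,-0.75,0],"rot":[0,0,1],"fingers":0.45},{"travel":[-1,-0.75,0],"rot":[0,0,1],"fingers":0.45},{"travel":[-1,-0.75,0],"rot":[0,0,1],"fingers":0.45}]' 30
python3 go.py b -.0385 .0064 .15
```

```text
clock: 1.5
tcp_pos: [0.2441, 0.436, 0.2504]
orientation: [-0.0, 0.61, 0.793, 0.0]
wrist_force: [0.4, -0.1, -0.6]
finger_gap: 0.0623
grip_force: 0.0
clk 1.5 tcp [0.2441 0.436  0.2504] F [ 0.4 -0.1 -0.6] gap 0.0623
travel [-3.005  1.306  0.836] rot [ 0.    -0.     0.063]
```

```bash

python3 -m pendant '[{"travel":[-1,0.43,0],"rot":[0,0,0.063],"fingers":0.45},{"travel":[-1,0.43,0],"rot":[0,0,0.063],"fingers":0.45},{"travel":[-1,0.43,0],"rot":[0,0,0.063],"fingers":0.45},{"travel":[-1,0.43,0],"rot":[0,0,0.063],"fingers":0.45}]' >/dev/null
python3 -m pendant '[{"travel":[-1,0.43,0],"rot":[0,0,0],"fingers":0.45},{"travel":[-1,0.43,0],"rot":[0,0,0],"fingers":0.45},{"travel":[-1,0.43,0],"rot":[0,0,0],"fingers":0.45}]' >/dev/null
python3 -m pendant '[{"travel":[-0.8,0.25,0.5],"rot":[0,0,0],"fingers":0.45},{"travel":[-0.8,0.25,0.5],"rot":[0,0,0],"fingers":0.45},{"travel":[-0.8,0.25,0.5],"rot":[0,0,0],"fingers":0.45},{"travel":[-0.8,0.25,0.5],"rot":[0,0,0],"fingers":0.45}]' >/dev/null
python3 - <<'E'
from fit import *; import go
img,d,W=cloud('wrist'); cv2.imwrite('pics/w1.png',img); np.save('w1.npy',W)
go.rep([*go.b2w(-.0385,.0064),.15])
W=W.copy(); 
try:
    p,f=fitbox(W); print(p.round(4),f)
except Exception as e: print(e)
j,z=fitjar(W,(.4876,.1276)); print(j.round(4),z)
E
```

```text
clk 2.6 tcp [0.445  0.136  0.1897] F [-1.  -0.4 -0.3] gap 0.0617
travel [-0.136  0.34   0.33 ] rot [-0.002 -0.001 -0.003]
[0.5265 0.1283 0.1983 0.0009] 0.0009571578019326913
[0.4871 0.127  0.0227] 0.04829460336113531
```

View pics/w1.png

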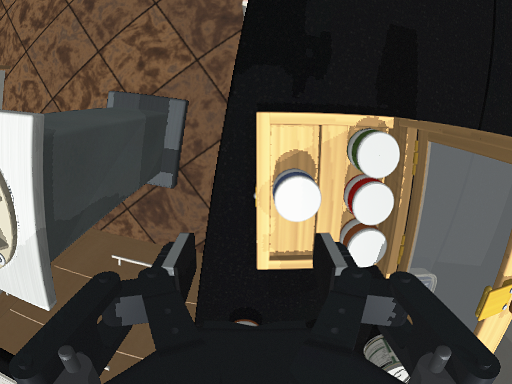

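Wrist view: box centre near (325,190), jar_4 at (297,196), tab at (497,300). The box fit agrees with the top camera within 1 mm.

```bash
sed -i 's/BX=.*/BX=np.array([.5268,.1286]);TH=.196/' go.py
python3 -m pendant '[{"travel":[-0.136,0.34,0.3],"rot":[0,0,0],"fingers":0.45},{"travel":[-0.136,0.34,0.3],"rot":[0,0,0],"fingers":0.45},{"travel":[-0.136,0.34,0.3],"rot":[0,0,0],"fingers":0.45}]'>/dev/null
python3 go.py b -.0385 .0064 .045
```

```text
clk 3.0 tcp [0.4882 0.129  0.1537] F [-0.5 -0.3 -0. ] gap 0.0618
travel [-0.013 -0.004  0.906] rot [-0.002 -0.001 -0.004]
```

```bash

python3 -m pendant '[{"travel":[-0.013,0,0.4],"rot":[0,0,0],"fingers":0.45},{"travel":[-0.013,0,0.7],"rot":[0,0,0],"fingers":0.45},{"travel":[-0.013,0,0.9],"rot":[0,0,0],"fingers":0.45},{"travel":[-0.013,0,0.9],"rot":[0,0,0],"fingers":0.45},{"travel":[-0.013,0,0.9],"rot":[0,0,0],"fingers":-0.2},{"travel":[-0.013,0,0.9],"rot":[0,0,0],"fingers":-0.2},{"travel":[-0.013,0,0.9],"rot":[0,0,0],"fingers":-0.2},{"travel":[-0.013,0,0.9],"rot":[0,0,0],"fingers":-0.2},{"travel":[-0.013,0,0.9],"rot":[0,0,0],"fingers":-0.2}]' 20
python3 go.py b -.0385 0 .045
```

```text
clock: 3.85
tcp_pos: [0.4901, 0.1267, 0.0481]
orientation: [0.001, 0.637, 0.771, 0.001]
wrist_force: [-0.7, 0.4, 7.6]
finger_gap: 0.0451
grip_force: 21.2
clk 3.9 tcp [0.4901 0.1267 0.0481] F [-0.7  0.4  7.6] gap 0.0451
travel [-0.045 -0.017  0.026] rot [ 0.003 -0.    -0.006]
```

```bash

python3 -m pendant '[{"travel":[0,0,-0.035],"rot":[0,0,0],"fingers":-0.2},{"travel":[-0.025,0,-0.035],"rot":[0,0,0],"fingers":-0.2},{"travel":[-0.05,0,-0.035],"rot":[0,0,0],"fingers":-0.2},{"travel":[-0.05,0,-0.035],"rot":[0,0,0],"fingers":-0.2}]' 
python3 -m pendant '[{"travel":[0,0,0.02],"rot":[0,0,0],"fingers":-0.2},{"travel":[0,0,0.03],"rot":[0,0,0],"fingers":-0.2},{"travel":[0,0,0.03],"rot":[0,0,0],"fingers":-0.2}]' 
python3 go.py b -.0385 0 .045
```

```text
clock: 4.25
tcp_pos: [0.4898, 0.12, 0.0504]
orientation: [-0.0, 0.637, 0.771, -0.0]
wrist_force: [-0.8, -0.1, -0.6]
finger_gap: 0.0451
grip_force: 20.7
clock: 4.55
tcp_pos: [0.49, 0.1203, 0.0481]
orientation: [0.0, 0.637, 0.771, 0.0]
wrist_force: [-4.2, -1.6, 13.0]
finger_gap: 0.045
grip_force: 21.8
clk 4.5 tcp [0.49   0.1203 0.0481] F [-4.2 -1.6 13. ] gap 0.0450
travel [ 0.008 -0.006  0.025] rot [ 0.001  0.001 -0.006]
```

```bash

python3 -m pendant '[{"travel":[0,0,-0.02],"rot":[0,0,0],"fingers":0.45},{"travel":[0,0,-0.02],"rot":[0,0,0],"fingers":0.45},{"travel":[0,0,-0.02],"rot":[0,0,0],"fingers":0.45},{"travel":[0,0,-0.4],"rot":[0,0,0],"fingers":0.45},{"travel":[0,0,-0.7],"rot":[0,0,0],"fingers":0.45},{"travel":[0,0,-0.7],"rot":[0,0,0],"fingers":0.45}]' 
python3 go.py .464 .3884 .10
```

```text
clock: 5.15
tcp_pos: [0.4932, 0.1209, 0.1354]
orientation: [0.003, 0.637, 0.771, 0.003]
wrist_force: [1.7, 0.9, -0.4]
finger_gap: 0.0621
grip_force: 0.0Traceback (most recent call last):
  File "go.py", line 12, in <module>
    rep([*xy,a[2]])
             ~^^^
IndexError: list index out of range
```

```bash
python3 go.py w .464 .3884 .10
```

```text
clk 5.2 tcp [0.4932 0.1209 0.1354] F [ 1.7  0.9 -0.4] gap 0.0621
travel [2.236 0.18  0.295] rot [ 0.008  0.001 -0.006]
```

```bash

python3 -m pendant '[{"travel":[1,0.08,0],"rot":[0,0,0],"fingers":0.45},{"travel":[1,0.08,0],"rot":[0,0,0],"fingers":0.45},{"travel":[1,0.08,0],"rot":[0,0,0],"fingers":0.45}]' >/dev/null
python3 -m pendant '[{"travel":[1,0.08,0],"rot":[0,0,0],"fingers":0.45},{"travel":[1,0.08,0],"rot":[0,0,0],"fingers":0.45},{"travel":[1,0.08,0],"rot":[0,0,0],"fingers":0.45},{"travel":[1,0.08,0],"rot":[0,0,0],"fingers":0.45}]' >/dev/null
python3 - <<'E'
from fit import *; import go
img,d,W=cloud('wrist'); j,z=fitjar(W,(.464,.3884)); print('jar',j.round(4),z.round(4))
j,z=fitjar(W,(.4883,.12)); c,s=np.cos(go.TH),np.sin(go.TH); e=j[:2]-go.BX; print('j4 box',j[2],c*e[0]+s*e[1],-s*e[0]+c*e[1],z)
go.rep([.464,.3884,.038])
E
```

```text
jar [0.4629 0.3878 0.0228] 0.0405Traceback (most recent call last):
  File "<stdin>", line 3, in <module>
  File "fit.py", line 21, in fitjar
    k=cv2.convexHull((P[:,:2]*1e3).astype(np.float32))[:,0]/1e3
      ~~~~~~~~~~~~~~~~~~~~~~~~~~~~~~~~~~~~~~~~~~~~~~~~^^^^^
TypeError: 'NoneType' object is not subscriptable
```

```bash
python3 go.py w .4633 .388 .038
```

```text
clk 5.9 tcp [0.4625 0.3608 0.1296] F [ 0.1 -0.2  0.1] gap 0.0619
travel [0.222 0.051 0.763] rot [-0.001  0.001 -0.003]
```

```bash

python3 -m pendant '[{"travel":[0.222,0.051,0.2],"rot":[0,0,0],"fingers":0.5},{"travel":[0.222,0.051,0.45],"rot":[0,0,0],"fingers":0.5},{"travel":[0.222,0.051,0.7],"rot":[0,0,0],"fingers":0.5},{"travel":[0.222,0.051,0.763],"rot":[0,0,0],"fingers":0.5},{"travel":[0.222,0.051,0.763],"rot":[0,0,0],"fingers":0.5},{"travel":[0.222,0.051,0.763],"rot":[0,0,0],"fingers":-0.2},{"travel":[0.222,0.051,0.763],"rot":[0,0,0],"fingers":-0.2},{"travel":[0.222,0.051,0.763],"rot":[0,0,0],"fingers":-0.2},{"travel":[0.222,0.051,0.763],"rot":[0,0,0],"fingers":-0.2},{"travel":[0.222,0.051,0.763],"rot":[0,0,0],"fingers":-0.2}]' 25
python3 -m pendant '[{"travel":[0,0,-0.3],"rot":[0,0,0],"fingers":-0.2},{"travel":[0,0,-0.6],"rot":[0,0,0],"fingers":-0.2},{"travel":[0,0,-0.6],"rot":[0,0,0],"fingers":-0.2}]'
python3 go.py b -.0385 .049 .10
```

```text
clock: 6.9
tcp_pos: [0.4656, 0.3875, 0.041]
orientation: [0.001, 0.637, 0.771, 0.001]
wrist_force: [1.3, -2.2, 6.7]
finger_gap: 0.0445
grip_force: 26.4
clock: 7.2
tcp_pos: [0.4671, 0.3891, 0.1168]
orientation: [0.001, 0.637, 0.771, 0.004]
wrist_force: [0.3, -0.2, -0.3]
finger_gap: 0.0449
grip_force: 26.5
clk 7.2 tcp [0.4671 0.3891 0.1168] F [ 0.3 -0.2 -0.3] gap 0.0449
travel [-1.82  -0.246  0.131] rot [ 0.008 -0.003 -0.006]
```

```bash

python3 -m pendant '[{"travel":[-0.9,-0.12,0],"rot":[0,0,0],"fingers":-0.2},{"travel":[-0.9,-0.12,0],"rot":[0,0,0],"fingers":-0.2},{"travel":[-0.9,-0.12,0],"rot":[0,0,0],"fingers":-0.2}]' >/dev/null
python3 -m pendant '[{"travel":[-0.9,-0.12,0],"rot":[0,0,0],"fingers":-0.2},{"travel":[-0.9,-0.12,0],"rot":[0,0,0],"fingers":-0.2},{"travel":[-0.9,-0.12,0],"rot":[0,0,0],"fingers":-0.2},{"travel":[-0.9,-0.12,0],"rot":[0,0,0],"fingers":-0.2},{"travel":[-0.9,-0.12,0],"rot":[0,0,0],"fingers":-0.2}]' >/dev/null
python3 - <<'E'
from fit import *; import go
img,d,W=cloud('wrist'); cv2.imwrite('pics/w2.png',img)
go.rep([*go.b2w(-.0385,.049),.049])
c,s=np.cos(go.TH),np.sin(go.TH)
p,f=fitbox(W); print(p,f)
j,z=fitjar(W,(.4883,.12)); e=j[:2]-go.BX; print('j4 box',j[2],c*e[0]+s*e[1],-s*e[0]+c*e[1],z)
E
```

```text
clk 8.1 tcp [0.4769 0.1707 0.1112] F [ 0.9  0.  -1.1] gap 0.0446
travel [-0.017  0.019  0.519] rot [ 0.    -0.001 -0.005]
[0.52622903 0.127996   0.19750417 0.00097043] 0.0009959419109649556
j4 box 0.022278184087540065 -0.03894886735918358 -0.0013259035477858816 0.048349168905077525
```

View pics/w2.png

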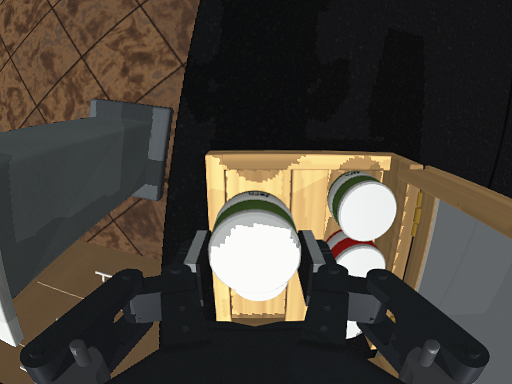

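```bash

python3 -m pendant '[{"travel":[-0.019,0.015,0.1],"rot":[0,0,0],"fingers":-0.2},{"travel":[-0.019,0.015,0.2],"rot":[0,0,0],"fingers":-0.2},{"travel":[-0.019,0.015,0.28],"rot":[0,0,0],"fingers":-0.2},{"travel":[-0.019,0.015,0.34],"rot":[0,0,0],"fingers":-0.2},{"travel":[-0.019,0.015,0.39],"rot":[0,0,0],"fingers":-0.2},{"travel":[-0.019,0.015,0.39],"rot":[0,0,0],"fingers":-0.2}]'
python3 -m pendant '[{"travel":[0,0,0.04],"rot":[0,0,0],"fingers":-0.2},{"travel":[0,0,0.08],"rot":[0,0,0],"fingers":-0.2},{"travel":[0,0,0.12],"rot":[0,0,0],"fingers":-0.2},{"travel":[0,0,0.13],"rot":[0,0,0],"fingers":-0.2},{"travel":[0,0,0.13],"rot":[0,0,0],"fingers":-0.2}]'
python3 go.py b -.0385 .0485 .049
```

```text
clock: 8.65
tcp_pos: [0.4783, 0.1676, 0.0634]
orientation: [-0.001, 0.637, 0.771, -0.001]
wrist_force: [-0.4, 0.0, -1.6]
finger_gap: 0.0449
grip_force: 26.5
clock: 9.15
tcp_pos: [0.4791, 0.1676, 0.0491]
orientation: [0.0, 0.637, 0.771, 0.0]
wrist_force: [-0.3, -0.3, 1.0]
finger_gap: 0.0443
grip_force: 26.5
clk 9.2 tcp [0.4791 0.1676 0.0491] F [-0.3 -0.3  1. ] gap 0.0443
travel [0.008 0.006 0.001] rot [ 0.    -0.    -0.006]
```

Seated: TCP at 0.0491 as predicted, with light force. Release, rise, and go to the right-hand jar.

```bash

python3 -m pendant '[{"travel":[0,0,0.005],"rot":[0,0,0],"fingers":0.45},{"travel":[0,0,0.005],"rot":[0,0,0],"fingers":0.45},{"travel":[0,0,0.005],"rot":[0,0,0],"fingers":0.45},{"travel":[0,0,-0.3],"rot":[0,0,0],"fingers":0.45},{"travel":[0,0,-0.6],"rot":[0,0,0],"fingers":0.45},{"travel":[0,0,-0.7],"rot":[0,0,0],"fingers":0.45},{"travel":[0,0,-0.7],"rot":[0,0,0],"fingers":0.45}]' 
python3 go.py w .472 -.0864 .12
```

```text
clock: 9.85
tcp_pos: [0.4808, 0.168, 0.135]
orientation: [0.002, 0.637, 0.771, 0.002]
wrist_force: [-0.7, 0.4, -0.5]
finger_gap: 0.0624
grip_force: 0.0
clk 9.8 tcp [0.4808 0.168  0.135 ] F [-0.7  0.4 -0.5] gap 0.0624
travel [-2.068 -0.473  0.123] rot [ 0.005 -0.    -0.006]
```

```bash

python3 -m pendant '[{"travel":[-0.9,-0.22,0],"rot":[0,0,0],"fingers":0.45},{"travel":[-0.9,-0.22,0],"rot":[0,0,0],"fingers":0.45},{"travel":[-0.9,-0.22,0],"rot":[0,0,0],"fingers":0.45}]' >/dev/null
python3 -m pendant '[{"travel":[-1,-0.22,0],"rot":[0,0,0],"fingers":0.45},{"travel":[-1,-0.22,0],"rot":[0,0,0],"fingers":0.45},{"travel":[-1,-0.22,0],"rot":[0,0,0],"fingers":0.45},{"travel":[-1,-0.22,0],"rot":[0,0,0],"fingers":0.45}]' >/dev/null
python3 - <<'E'
from fit import *; import go
img,d,W=cloud('wrist'); j,z=fitjar(W,(.472,-.086)); print('jar',j.round(4),z.round(4))
W=cloud('top')[2]
c,s=np.cos(go.TH),np.sin(go.TH)
for y in (0,.0485):
    j,z=fitjar(W,go.b2w(-.0385,y),r=.024); e=j[:2]-go.BX; print('box',j[2],c*e[0]+s*e[1],-s*e[0]+c*e[1],z)
go.rep([.472,-.0864,.038])
E
```

```text
jar [ 0.472  -0.0876  0.0228] 0.0403
box 0.022494526718373677 -0.03842195711974197 -0.00028849093117257283 0.04636829857058307
box 0.022334954486734344 -0.039820744328352406 0.049398913268415334 0.04652333551775655
clk 10.7 tcp [ 0.4694 -0.0659  0.1317] F [-0.2  0.2  0.3] gap 0.0620
travel [-0.173 -0.01   0.781] rot [-0.002 -0.002 -0.007]
```

```bash

python3 -m pendant '[{"travel":[-0.178,-0.01,0.2],"rot":[0,0,0],"fingers":0.5},{"travel":[-0.178,-0.01,0.45],"rot":[0,0,0],"fingers":0.5},{"travel":[-0.178,-0.01,0.7],"rot":[0,0,0],"fingers":0.5},{"travel":[-0.178,-0.01,0.78],"rot":[0,0,0],"fingers":0.5},{"travel":[-0.178,-0.01,0.78],"rot":[0,0,0],"fingers":0.5},{"travel":[-0.178,-0.01,0.78],"rot":[0,0,0],"fingers":-0.2},{"travel":[-0.178,-0.01,0.78],"rot":[0,0,0],"fingers":-0.2},{"travel":[-0.178,-0.01,0.78],"rot":[0,0,0],"fingers":-0.2},{"travel":[-0.178,-0.01,0.78],"rot":[0,0,0],"fingers":-0.2},{"travel":[-0.178,-0.01,0.78],"rot":[0,0,0],"fingers":-0.2}]' 25
python3 -m pendant '[{"travel":[0,0,-0.3],"rot":[0,0,0],"fingers":-0.2},{"travel":[0,0,-0.6],"rot":[0,0,0],"fingers":-0.2},{"travel":[0,0,-0.6],"rot":[0,0,0],"fingers":-0.2}]'
python3 go.py b -.0385 -.0488 .11
```

```text
clock: 11.65
tcp_pos: [0.4742, -0.0876, 0.0405]
orientation: [0.001, 0.637, 0.771, 0.001]
wrist_force: [-0.4, 1.2, 7.5]
finger_gap: 0.0446
grip_force: 26.4
clock: 11.95
tcp_pos: [0.4761, -0.0886, 0.1158]
orientation: [0.004, 0.637, 0.771, 0.001]
wrist_force: [0.5, 0.6, -1.0]
finger_gap: 0.0451
grip_force: 26.5
clk 11.9 tcp [ 0.4761 -0.0886  0.1158] F [ 0.5  0.6 -1. ] gap 0.0451
travel [1.29  0.437 0.046] rot [ 0.007  0.004 -0.006]
```

```bash

python3 -m pendant '[{"travel":[0.65,0.22,0],"rot":[0,0,0],"fingers":-0.2},{"travel":[0.65,0.22,0],"rot":[0,0,0],"fingers":-0.2}]' >/dev/null
python3 -m pendant '[{"travel":[0.65,0.22,0],"rot":[0,0,0],"fingers":-0.2},{"travel":[0.65,0.22,0],"rot":[0,0,0],"fingers":-0.2},{"travel":[0.65,0.22,0],"rot":[0,0,0],"fingers":-0.2},{"travel":[0.65,0.22,0],"rot":[0,0,0],"fingers":-0.2},{"travel":[0.65,0.22,0],"rot":[0,0,0],"fingers":-0.2}]' >/dev/null
python3 go.py b -.0385 -.0488 .049
```

```text
clk 12.7 tcp [0.495  0.0751 0.1108] F [-0.   0.2 -1.6] gap 0.0445
travel [-0.02   0.026  0.515] rot [-0.001  0.    -0.007]
```

```bash

python3 -m pendant '[{"travel":[-0.02,0.022,0.1],"rot":[0,0,0],"fingers":-0.2},{"travel":[-0.02,0.022,0.2],"rot":[0,0,0],"fingers":-0.2},{"travel":[-0.02,0.022,0.28],"rot":[0,0,0],"fingers":-0.2},{"travel":[-0.02,0.022,0.34],"rot":[0,0,0],"fingers":-0.2},{"travel":[-0.02,0.022,0.38],"rot":[0,0,0],"fingers":-0.2},{"travel":[-0.02,0.022,0.38],"rot":[0,0,0],"fingers":-0.2}]'
python3 -m pendant '[{"travel":[0,0,0.04],"rot":[0,0,0],"fingers":-0.2},{"travel":[0,0,0.08],"rot":[0,0,0],"fingers":-0.2},{"travel":[0,0,0.12],"rot":[0,0,0],"fingers":-0.2},{"travel":[0,0,0.14],"rot":[0,0,0],"fingers":-0.2},{"travel":[0,0,0.14],"rot":[0,0,0],"fingers":-0.2}]'
python3 go.py b -.0385 -.0488 .049
```

```text
clock: 13.25
tcp_pos: [0.4979, 0.0738, 0.0648]
orientation: [-0.001, 0.637, 0.771, -0.0]
wrist_force: [0.1, -0.7, -1.3]
finger_gap: 0.0449
grip_force: 26.5
clock: 13.75
tcp_pos: [0.4984, 0.0739, 0.0488]
orientation: [-0.0, 0.637, 0.771, -0.0]
wrist_force: [-0.6, 0.1, -0.1]
finger_gap: 0.0449
grip_force: 26.5
clk 13.8 tcp [0.4984 0.0739 0.0488] F [-0.6  0.1 -0.1] gap 0.0449
travel [-0.006 -0.    -0.002] rot [-0.    -0.    -0.006]
```

```bash

python3 -m pendant '[{"travel":[0,0,0.008],"rot":[0,0,0],"fingers":-0.2},{"travel":[0,0,0.008],"rot":[0,0,0],"fingers":0.45},{"travel":[0,0,0.008],"rot":[0,0,0],"fingers":0.45},{"travel":[0,0,0.008],"rot":[0,0,0],"fingers":0.45},{"travel":[0,0,-0.3],"rot":[0,0,0],"fingers":0.45},{"travel":[0,0,-0.6],"rot":[0,0,0],"fingers":0.45},{"travel":[0,0,-0.9],"rot":[0,0,0],"fingers":0.45},{"travel":[0,0,-0.9],"rot":[0,0,0],"fingers":0.45}]' 
python3 -m pendant '[{"travel":[0.2,0,-1],"rot":[0,0,0],"fingers":0.0},{"travel":[0.2,0,-1],"rot":[0,0,0],"fingers":0.0},{"travel":[0.2,0,-1],"rot":[0,0,0],"fingers":0.0},{"travel":[0.2,0,-1],"rot":[0,0,0],"fingers":0.0},{"travel":[0.2,0,-1],"rot":[0,0,0],"fingers":0.0}]' 
python3 - <<'E'
from fit import *; import go
c,s=np.cos(go.TH),np.sin(go.TH)
def bx(w): e=w[:,:2]-go.BX; return np.c_[c*e[:,0]+s*e[:,1],-s*e[:,0]+c*e[:,1],w[:,2]]
for cam in('top','wrist'):
    img,d,W=cloud(cam); cv2.imwrite(f'pics/{cam}3.png',img)
    for y in(0,.049,-.049):
        try: j,z=fitjar(W,go.b2w(-.0385,y),r=.024); print(cam,bx(np.array([[*j[:2],z]])).round(4),j[2].round(4))
        except Exception as e: print(e)
    B=bx(W.reshape(-1,3)); B=B[~np.isnan(B[:,0])]; B=B[(abs(B[:,1])<.1)&(B[:,0]>.02)&(B[:,0]<.16)&(B[:,2]>.17)]
    for z0 in np.arange(.17,.245,.006):
        q=B[(B[:,2]>=z0)&(B[:,2]<z0+.006)]
        if len(q): print('%.3f'%z0,len(q),'x',np.percentile(q[:,0],[2,98]).round(4),'y',np.percentile(q[:,1],[2,98]).round(4), 'xmid',q[abs(q[:,1])<.012][:,0].min(initial=9).round(3),q[abs(q[:,1])<.012][:,0].max(initial=-9).round(3))
go.rep([*go.b2w(.103,0),.3])
E
```

```text
clock: 14.55
tcp_pos: [0.5019, 0.0739, 0.162]
orientation: [0.004, 0.637, 0.771, 0.003]
wrist_force: [0.6, -1.0, -0.6]
finger_gap: 0.0622
grip_force: 0.0
clock: 15.05
tcp_pos: [0.494, 0.0975, 0.2763]
orientation: [0.0, 0.637, 0.771, 0.0]
wrist_force: [0.8, 0.3, -1.7]
finger_gap: 0.0429
grip_force: 0.0
top [[-0.0392 -0.0008  0.0461]] 0.0226
top [[-0.0399  0.0495  0.0465]] 0.0225
'NoneType' object is not subscriptable
0.170 5 x [0.0571 0.0626] y [0.0812 0.0858] xmid 9.0 -9.0
0.176 2 x [0.0583 0.0592] y [0.0813 0.0836] xmid 9.0 -9.0
0.182 5 x [0.057  0.0592] y [0.0825 0.0865] xmid 9.0 -9.0
0.188 4 x [0.0594 0.0603] y [0.0821 0.086 ] xmid 9.0 -9.0
0.194 2 x [0.0598 0.0606] y [0.0814 0.0854] xmid 9.0 -9.0
0.200 132 x [0.0603 0.0968] y [0.0124 0.0864] xmid 0.08 0.081
0.206 633 x [0.0604 0.0951] y [0.0105 0.0852] xmid 0.061 0.082
0.212 56 x [0.0447 0.0831] y [0.0022 0.0168] xmid 0.044 0.083
0.218 20 x [0.0444 0.0936] y [0.0065 0.018 ] xmid 0.043 0.094
0.224 25 x [0.083  0.0922] y [0.0067 0.0162] xmid 0.083 0.093
wrist [[-0.039  -0.0012  0.0485]] 0.0227
wrist [[-0.0405  0.049   0.0485]] 0.0223
wrist [[-0.0392 -0.0486  0.0484]] 0.0228
0.170 122 x [0.0556 0.0749] y [-0.0854  0.0852] xmid 9.0 -9.0
0.176 112 x [0.0562 0.0719] y [-0.0859  0.0858] xmid 9.0 -9.0
0.182 103 x [0.0565 0.0692] y [-0.0856  0.0853] xmid 9.0 -9.0
0.188 85 x [0.0569 0.0672] y [-0.0846  0.0859] xmid 9.0 -9.0
0.194 53 x [0.0577 0.0638] y [-0.0817  0.086 ] xmid 9.0 -9.0
0.200 64 x [0.0578 0.0832] y [-0.0753  0.0862] xmid 0.059 0.059
0.206 7661 x [0.059  0.0943] y [-0.0785  0.0837] xmid 0.044 0.082
0.212 1105 x [0.0435 0.0818] y [-0.0152  0.0445] xmid 0.043 0.082
0.218 369 x [0.0432 0.0849] y [-0.0155  0.0173] xmid 0.043 0.082
0.224 646 x [0.0811 0.0922] y [-0.0157  0.0166] xmid 0.081 0.094
clk 15.2 tcp [0.4932 0.0973 0.275 ] F [ 0.5 -0.7 -0.4] gap 0.0427
travel [ 0.209  1.182 -0.212] rot [-0.003 -0.    -0.006]
```

View pics/wrist3.png

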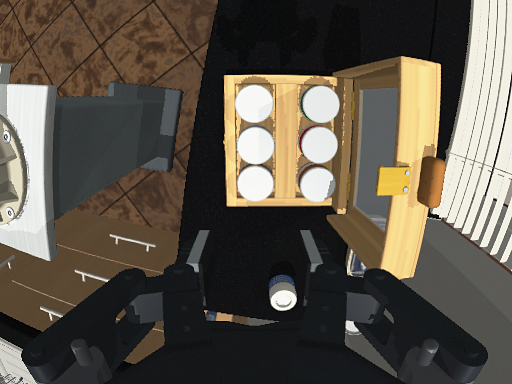

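The wrist view shows the three front jars in a row at (253,103), (255,145) and (256,183), the tab at (430,182) and the catch plate at (394,181). I'll hook the closed fingers behind the tab, after checking clearance behind the lid.

```bash

python3 -m pendant '[{"travel":[0.209,0.2,-0.2],"rot":[0,0,0],"fingers":-1},{"travel":[0.209,0.2,-0.2],"rot":[0,0,0],"fingers":-1},{"travel":[0.209,0.2,-0.2],"rot":[0,0,0],"fingers":-1}]' >/dev/null
python3 - <<'E'
from fit import *; import go
c,s=np.cos(go.TH),np.sin(go.TH)
for W in (np.load('topW.npy'),np.load('sideW.npy'),cloud('wrist')[2]):
    P=W.reshape(-1,3);P=P[~np.isnan(P[:,0])]; e=P[:,:2]-go.BX; B=np.c_[c*e[:,0]+s*e[:,1],-s*e[:,0]+c*e[:,1],P[:,2]]
    q=B[(abs(B[:,1])<.08)&(B[:,0]>.105)&(B[:,0]<.5)&(B[:,2]>.03)&(B[:,2]<.45)]
    print(len(q),np.percentile(q[:,0],[0,1,5,50]).round(3) if len(q) else '', q[q[:,0].argsort()[:4]].round(3).tolist())
go.rep([*go.b2w(.120,0),.290])
E
```

```text
8232 [0.241 0.247 0.251 0.268] [[0.241, -0.044, 0.389], [0.241, -0.044, 0.394], [0.241, -0.044, 0.375], [0.241, -0.046, 0.39]]
4524 [0.243 0.247 0.254 0.279] [[0.243, -0.047, 0.385], [0.243, -0.043, 0.384], [0.244, -0.046, 0.381], [0.244, -0.046, 0.395]]
8870 [0.245 0.248 0.252 0.271] [[0.245, -0.078, 0.223], [0.245, -0.076, 0.161], [0.245, -0.077, 0.244], [0.245, -0.077, 0.203]]
clk 15.5 tcp [0.5123 0.1263 0.2994] F [-0.2  0.4 -0.4] gap -0.0002
travel [0.002 1.122 0.075] rot [-0.002 -0.    -0.006]
```

```bash

python3 -m pendant '[{"travel":[0,0.5,0],"rot":[0,0,0],"fingers":-1},{"travel":[0,0.9,0],"rot":[0,0,0],"fingers":-1},{"travel":[0,0.98,0],"rot":[0,0,0],"fingers":-1},{"travel":[0,0.98,0],"rot":[0,0,0],"fingers":-1},{"travel":[0,0.98,0],"rot":[0,0,0],"fingers":-1}]' 
python3 go.py b .120 0 .234
```

```text
clock: 16.0
tcp_pos: [0.6275, 0.1481, 0.2995]
orientation: [-0.001, 0.637, 0.771, -0.001]
wrist_force: [-0.1, 0.3, 0.0]
finger_gap: -0.0002
grip_force: 0.0
clk 16.0 tcp [0.6275 0.1481 0.2995] F [-0.1  0.3  0. ] gap -0.0002
travel [0.005 0.147 0.545] rot [-0.003 -0.    -0.007]
```

```bash

python3 -m pendant '[{"travel":[0,0.15,0],"rot":[0,0,0],"fingers":-1},{"travel":[0,0.15,0],"rot":[0,0,0],"fingers":-1},{"travel":[0,0.15,0.2],"rot":[0,0,0],"fingers":-1},{"travel":[0,0.15,0.4],"rot":[0,0,0],"fingers":-1},{"travel":[0,0.15,0.545],"rot":[0,0,0],"fingers":-1},{"travel":[0,0.15,0.545],"rot":[0,0,0],"fingers":-1},{"travel":[0,0.15,0.545],"rot":[0,0,0],"fingers":-1}]' 
python3 go.py b .120 0 .234
```

```text
clock: 16.7
tcp_pos: [0.6449, 0.1519, 0.2364]
orientation: [-0.0, 0.637, 0.771, -0.0]
wrist_force: [-0.6, -0.1, 0.4]
finger_gap: -0.0001
grip_force: 0.0
clk 16.7 tcp [0.6449 0.1519 0.2364] F [-0.6 -0.1  0.4] gap -0.0001
travel [ 0.001 -0.003  0.02 ] rot [-0.    -0.    -0.006]
```

```bash

python3 -m pendant '[{"travel":[0,-0.12,0.015],"rot":[0,0,0],"fingers":-1},{"travel":[0,-0.22,0.015],"rot":[0,0,0],"fingers":-1},{"travel":[0,-0.32,0.015],"rot":[0,0,0],"fingers":-1},{"travel":[0,-0.42,0.015],"rot":[0,0,0],"fingers":-1},{"travel":[0,-0.55,0.04],"rot":[0,0,0],"fingers":-1},{"travel":[0,-0.69,0.08],"rot":[0,0,0],"fingers":-1},{"travel":[0,-0.69,0.08],"rot":[0,0,0],"fingers":-1}]' 
python3 go.py b .0075 0 .2125
python3 - <<'E'
from h import *
cv2.imwrite('pics/s4.png',cv2.resize(cloud('side')[0][80:300,150:400],None,fx=2,fy=2))
E
```

```text
clock: 17.4
tcp_pos: [0.5631, 0.1364, 0.2278]
orientation: [0.0, 0.637, 0.771, 0.0]
wrist_force: [-0.6, 0.3, 0.9]
finger_gap: 0.0001
grip_force: 0.0
clk 17.4 tcp [0.5631 0.1364 0.2278] F [-0.6  0.3  0.9] gap 0.0001
travel [-0.006 -0.247  0.127] rot [ 0.001  0.    -0.006]
```

View pics/s4.png

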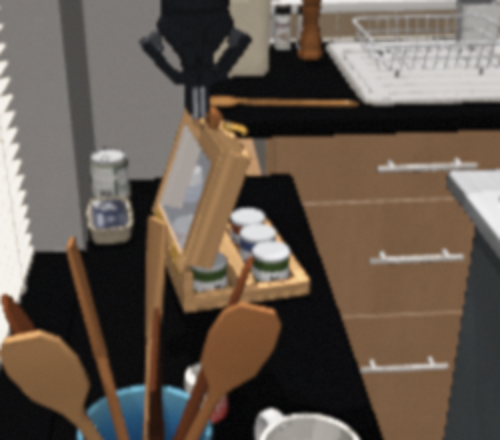

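The lid tilts forward with the fingers behind the tab, at (200,105). Continue along the arc.

```bash

python3 -m pendant '[{"travel":[0,-0.12,0.055],"rot":[0,0,0],"fingers":-1},{"travel":[0,-0.25,0.127],"rot":[0,0,0],"fingers":-1},{"travel":[0,-0.36,0.2],"rot":[0,0,0],"fingers":-1},{"travel":[0,-0.47,0.29],"rot":[0,0,0],"fingers":-1},{"travel":[0,-0.54,0.36],"rot":[0,0,0],"fingers":-1},{"travel":[0,-0.61,0.44],"rot":[0,0,0],"fingers":-1},{"travel":[0,-0.67,0.53],"rot":[0,0,0],"fingers":-1},{"travel":[0,-0.725,0.61],"rot":[0,0,0],"fingers":-1},{"travel":[0,-0.725,0.61],"rot":[0,0,0],"fingers":-1}]' 
python3 - <<'E'
from h import *; import go
cv2.imwrite('pics/s5.png',cv2.resize(cloud('side')[0][80:300,150:400],None,fx=2,fy=2))
go.rep([*go.b2w(-.064,0),.10])
E
```

```text
clock: 18.35
tcp_pos: [0.479, 0.1201, 0.1526]
orientation: [-0.0, 0.637, 0.771, -0.0]
wrist_force: [-0.3, 0.3, 0.7]
finger_gap: -0.0001
grip_force: 0.0
clk 18.4 tcp [0.4799 0.1202 0.1533] F [ 1.2 -1.   0.9] gap -0.0001
travel [-0.009 -0.137  0.444] rot [ 0.001 -0.    -0.006]
```

View pics/s5.png

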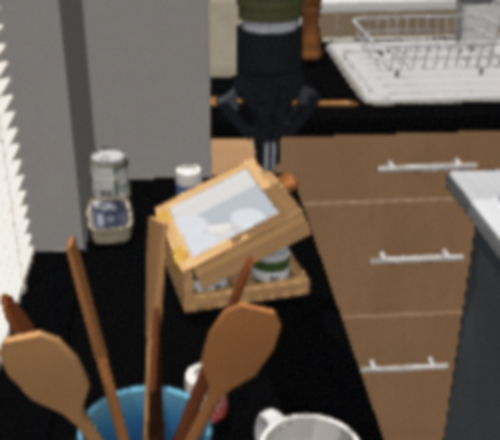

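The lid is sinking on its own, about 0.5 rad open. Move over the press point and follow it down.

```bash

python3 -m pendant '[{"travel":[-0.009,-0.137,0],"rot":[0,0,0],"fingers":-1},{"travel":[-0.009,-0.137,0.1],"rot":[0,0,0],"fingers":-1},{"travel":[-0.009,-0.137,0.2],"rot":[0,0,0],"fingers":-1},{"travel":[-0.009,-0.137,0.3],"rot":[0,0,0],"fingers":-1},{"travel":[-0.009,-0.137,0.4],"rot":[0,0,0],"fingers":-1},{"travel":[-0.009,-0.137,0.45],"rot":[0,0,0],"fingers":-1},{"travel":[-0.009,-0.137,0.5],"rot":[0,0,0],"fingers":-1},{"travel":[-0.009,-0.137,0.5],"rot":[0,0,0],"fingers":-1}]' 
python3 go.py b -.064 0 .076
```

```text
clock: 19.2
tcp_pos: [0.4628, 0.116, 0.0918]
orientation: [-0.001, 0.637, 0.771, -0.001]
wrist_force: [0.6, -0.6, -0.8]
finger_gap: -0.0
grip_force: 0.0
clk 19.2 tcp [0.4628 0.116  0.0918] F [ 0.6 -0.6 -0.8] gap -0.0000
travel [-0.001  0.01   0.131] rot [-0.001 -0.    -0.006]
```

```bash

python3 -m pendant '[{"travel":[0,0,0.03],"rot":[0,0,0],"fingers":-1},{"travel":[0,0,0.05],"rot":[0,0,0],"fingers":-1},{"travel":[0,0,0.07],"rot":[0,0,0],"fingers":-1},{"travel":[0,0,0.09],"rot":[0,0,0],"fingers":-1},{"travel":[0,0,0.11],"rot":[0,0,0],"fingers":-1},{"travel":[0,0,0.13],"rot":[0,0,0],"fingers":-1},{"travel":[0,0,0.13],"rot":[0,0,0],"fingers":-1}]' 
python3 -m pendant '[{"travel":[0,0,0.01],"rot":[0,0,0],"fingers":-1},{"travel":[0,0,0.015],"rot":[0,0,0],"fingers":-1},{"travel":[0,0,0.015],"rot":[0,0,0],"fingers":-1}]' 
```

```text
clock: 19.9
tcp_pos: [0.4633, 0.116, 0.0773]
orientation: [0.0, 0.637, 0.771, 0.0]
wrist_force: [0.2, -0.3, -0.5]
finger_gap: 0.0002
grip_force: 0.0
clock: 20.2
tcp_pos: [0.4637, 0.1161, 0.0759]
orientation: [0.0, 0.637, 0.771, 0.0]
wrist_force: [-2.2, -0.4, 7.0]
finger_gap: -0.0003
grip_force: 3.2
```

```bash

python3 -m pendant '[{"travel":[0,0,0.015],"rot":[0,0,0],"fingers":-1},{"travel":[0,0,0.03],"rot":[0,0,0],"fingers":-1},{"travel":[0,0,0.03],"rot":[0,0,0],"fingers":-1}]'
python3 -m pendant '[{"travel":[0,0,-0.3],"rot":[0,0,0],"fingers":-1},{"travel":[0,0,-0.6],"rot":[0,0,0],"fingers":-1},{"travel":[0,-0.4,-1],"rot":[0,0,0],"fingers":-1},{"travel":[0,-0.4,-1],"rot":[0,0,0],"fingers":-1},{"travel":[0,-0.4,-1],"rot":[0,0,0],"fingers":-1},{"travel":[0,-0.4,-1],"rot":[0,0,0],"fingers":-1}]' 
python3 - <<'E'
from fit import *; import go
c,s=np.cos(go.TH),np.sin(go.TH)
for cam in ('wrist','top'):
    img,d,W=cloud(cam); cv2.imwrite(f'pics/{cam}6.png',img)
    P=W.reshape(-1,3);P=P[~np.isnan(P[:,0])]; e=P[:,:2]-go.BX; B=np.c_[c*e[:,0]+s*e[:,1],-s*e[:,0]+c*e[:,1],P[:,2]]
    for x in(-.064,-.03,.03,.066): 
        q=B[(abs(B[:,0]-x)<.006)&(abs(abs(B[:,1])-.079)<.005)]; print(cam,x,np.median(q[:,2]).round(4),len(q))
    for g in((.5678,.4079),(.5718,-.0921)):
        try: print('cup',fitjar(W,g)[0].round(4))
        except Exception: pass
cv2.imwrite('pics/s6.png',cv2.resize(cloud('side')[0][80:300,150:400],None,fx=2,fy=2))
E
```

```text
clock: 20.5
tcp_pos: [0.4638, 0.1161, 0.0754]
orientation: [0.001, 0.637, 0.771, 0.001]
wrist_force: [-10.8, -1.7, 35.5]
finger_gap: 0.0001
grip_force: 17.5
clock: 21.1
tcp_pos: [0.4168, 0.107, 0.1916]
orientation: [0.001, 0.637, 0.771, 0.001]
wrist_force: [0.5, -0.5, 0.5]
finger_gap: 0.0003
grip_force: 0.0
wrist -0.064 0.058 250
wrist -0.03 0.0579 231
wrist 0.03 0.0578 184
wrist 0.066 0.0577 162
top -0.064 0.0561 26
top -0.03 0.0558 25
top 0.03 0.0562 24
top 0.066 0.0558 47
cup [0.5679 0.4078 0.0197]
cup [ 0.5717 -0.0919  0.0197]
```

View pics/wrist6.png

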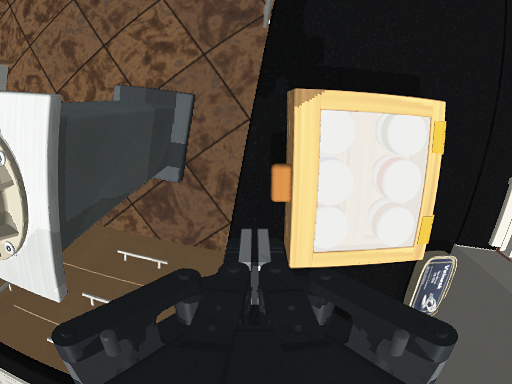

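View pics/s6.png

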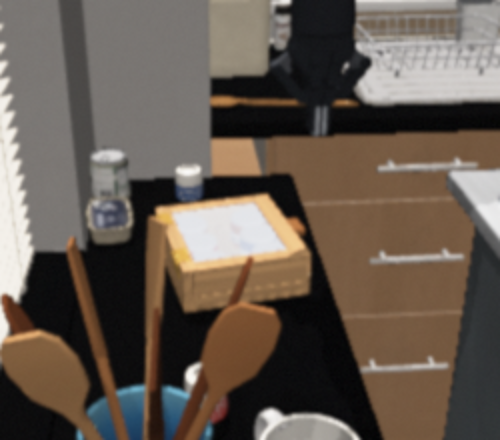

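Both views show the lid shut and level, 58 mm high front and back, with all six jars upright under the pane: front row near column 335, back row near column 395. The egg cups have not moved.

```bash
python3 -c "from workcell import env; print(env.hand_in())"
```

```text
the job is handed in; nothing more can be done
None
```

Both loose jars now stand upright in the front groove on either side of jar_4 (moved about 6 mm to make room), the lid is pressed fully shut, the egg cups are unmoved, and the job is handed in at about 21 s of the 69 s allowed.

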